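# Put the cover back on the sloping terminal box

## Task

The terminal box of the injector test bench stands open: take its aluminium cover by the black handle, fit its two holes over the two steel pins on the box's sloping face and, still holding or pressing it, bring it fully home, flat on the face, without forcing it. Then let go and leave it seated there; do not disturb the other things on the bench.

Things in the scene. Friction and masses are not known exactly. Their poses are not given: they have to be found in the camera images.
- cover: Loose flat aluminium plate lying on the bench, 140 (x) x 170 (y) x 5 mm thick, 0.2 to 0.45 kg. Origin: centre of its underside, z up. On its top, in the middle, stands a solid black handle, 16 mm (x) x 80 mm (y), its top 39 mm above the underside. It has two holes near its +x edge. The smaller plate without holes or handle is not it.
- handle (a point): On the cover: centre of the handle at a good height to grip, 27 mm above the cover's origin; the cover's axes.
- holes (a point): On the cover: midway between its two through holes, at the underside, at x = +47.5 mm of the cover. The holes are 13 mm across, at y = -58 and +58 mm. The cover's axes.
- box: Terminal box of dark steel, fixed to the bench, with the sloping face and pins: 147 mm deep, 210 mm wide, 30 mm high at its low front, which looks away from the robot, 115 mm at its back, towards the robot. Origin: centre of its underside, on the bench. x points from the low front to the high back, roughly towards the robot; z up.
- seat: Sloping grey face of the box, 170 x 210 mm, with an open recess of terminals that the cover closes. Origin: centre of the face, on its surface, 72.5 mm straight above the box's origin. x points up the slope, y across, z straight out of the face, 30 degrees from vertical, leaning away from the robot.
- pin_line (a point): On the face, x = +55.5 mm: line of two steel pins, 10 mm thick, square to the face, 18 mm proud, the last 4 mm tapering to 8 mm. They stand at y = p - 58 and p + 58 mm on a bar clamped with p anywhere from -14 to +14 mm. p is NOT reported (this point is the place for p = 0): look or feel for the pins. The bar stays put under ordinary force. The face's axes.
- home (a point): On the face, x = +8 mm: where the cover's origin lies when home if p = 0; else it lies p along y from here. Cover and face axes are then parallel, holes at the upper edge; it fits only this way round, with 1.5 mm play all round. A cover resting on the pin tips stands 18 mm off the face. The face's axes.
- jar: Bystander: amber jar with black cap, 48 mm wide, 50 mm high. Origin: centre of its underside.
- test_cap: Bystander: dark steel stepped cap, 40 mm wide, 48 mm high. Origin: centre of its underside.
- blank: Bystander: plain aluminium plate without holes or handle, 90 x 150 x 6 mm. Origin: centre of its underside.
- spool: Bystander: white plastic ring, 70 mm wide, 22 mm high. Origin: centre of its underside.
- driver: Bystander: screwdriver with black handle, 200 mm long, lying on the bench. Its x axis runs from handle to tip.
- carton: Bystander: open white carton, 120 x 170 x 55 mm. Origin: centre of its underside.
There are look-alikes about, which are no part of the job. Leave any blue look-alike of the cover alone.

How it is judged:
On the way:
1. the cover is fully home on the pins while the fingers still hold or press it (z of cover in the frame of seat between -0.003 and 0.0035 m and x of cover in the frame of seat between 0.002 and 0.014 m and y of cover in the frame of seat between -0.018 and 0.018 m and angle between the z axis of cover and the z axis of seat, either way round below 0.05 rad and angle between the y axis of cover and the y axis of seat, either way round below 0.07 rad and contact force between the fingers and cover above 0.5 N), for 0.2 s.
At the end, for the whole second after the job is handed in: The cover is let go and at rest flat on the sloping face with both pins through its holes, holes at the upper edge: origin within 3.5 mm of the face's surface, 2 to 14 mm up the slope from the face's centre, at most 18 mm to either side of it, within 0.05 rad of flat and 0.07 rad of square (z of cover in the frame of seat between -0.003 and 0.0035 m and x of cover in the frame of seat between 0.002 and 0.014 m and y of cover in the frame of seat between -0.018 and 0.018 m and angle between the z axis of cover and the z axis of seat, either way round below 0.05 rad and angle between the y axis of cover and the y axis of seat, either way round below 0.07 rad and linear speed of cover below 0.02 m/s and contact force between the fingers and cover below 0.1 N); the robot touches nothing.
It fails at once if the cover or pins are forced: more than 120 N in all between cover and box (contact force between cover and box above 120 N).
It fails at once if a bystander (jar, test cap, blank plate, spool, screwdriver or carton) is pushed more than 30 mm from its place (distance of any of jar, test_cap, blank, spool, driver, carton from where it was at the start of the episode above 0.03 m).
It also fails if it takes over 61 s, if anything falls off the work surface, if the arm or the gripper's body presses on something with over 40 N, if the wrist force passes 120 N, or if a joint passes its speed limit or range.

## Robot

A 6-joint arm with a two-finger parallel gripper is mounted at the origin on the work surface. World frame = base frame: x ahead of the robot, y to its left, z up, the work surface at z = 0. Lengths are in m, angles in rad, forces in N, time in s.
With the tool pointing down it reaches from about 0.375 to 0.975 m from the base axis. Payload 3.8 kg.
Tool frame: the origin (TCP) lies midway between the tips of the shut fingers; the grasp point (between the pads) lies 19 mm behind it; z points along the fingers, y is the direction in which the jaws open and shut (so a half turn about z gives the same grasp; the last joint's range is limited). The gripper opens to 85 mm and grips with 20 to 120 N. Pads are 22 mm wide; open, the fingers measure 114 mm over their backs; the gripper's body (76 mm by 85 mm) begins 54 mm behind the grasp point. The pads swing forward as they close: fully open they stand 13 mm farther back than shut.
Start: joints at [-1.257, 0.264, 1.604, -0, 1.274, -0.037], TCP at [0.232, -0.634, 0.231] pointing down, gripper open.
Joint ranges: [-2.63, 2.63], [-0.94, 2.18], [0.31, 2.57], [-1.31, 4.45], [0, 2.66], [-2.55, 2.55]. Speed limits (rad/s): [2.57, 2.57, 3.14, 3.14, 3.14, 3.14].

## Interface

Orientations are given as a rotation vector (axis times angle).
In Python, from workcell import bot gives the robot as it stands. The module is installed in compiled form; this text tells all that it offers.
- The arm moves only by the tool play_rows, never from a script. Its argument "series" is a list of rows, each an object with "translation": the shift along the tool's x, y, z in m, a list of three; "spin": the turn about the tool's z in units of 5 degrees (1.0 is 5 degrees). In form: [{"translation": [dx, dy, dz], "spin": spin}, ...]. A call has 1 to 5 rows; each row shifts and turns the commanded pose from where the row before left it, along the tool's axes as they then stand; what a row does not reach is not made up. A row lasts 1/10 s, in which the tool goes at most 50 mm and 8.59 degrees, less where a joint would pass 70% of its speed; a pose out of reach is approached as far as the arm can. A call is refused whole if a number of a shift passes 0.05 or a number of a turn 1, either way. A call with a gripper value outside its range is refused whole. "jaw" is the gripper's target within -1 to 1 (fully open at 1, half-way at 0, shut at -1), set as the call begins (left out, the last holds). The fingers move at their own pace and stop on an object; "force" is the grip in N (left out, the last holds). Time passes only in rows, so rows that do not move let the fingers close. It gives the time, the measured TCP pose, the force and the opening at its end, in the units of the state.
- bot.read_state(): the state, without advancing time (a new reading comes with each control period).
- bot.read_camera(name): name is "side" or "top" or "wrist"; returns the picture (400x640x3 uint8, blue, green, red); there is no depth.
- bot.get_calibration(name): a dict with "fov_y" (degrees; the focal length in pixels is half the picture's height over the tangent of half this angle, whatever the lens; pixels are square), "cx", "cy" (the principal point, pixels), "R" (3x3) and "t" (3): a world point X has camera coordinates R X + t. Camera axes: x right, y down, z forward; pixel columns grow to the right and rows downward; lengths in m; the calibration is good to about 2 mm. A picture is of the moment at which its call begins: read the wrist's pose just before it. get_calibration takes no time and is no camera call; for the wrist camera it gives the pose at the moment of the call.
- bot.finish_job(): hands the job in, once; it reports no verdict.
The state is a dict: "time": time; "q": joint angles; "joint_vel": joint speeds; "joint_torque": joint torques, N m; "tool_pos": TCP position; "tcp_rot": TCP orientation; "wrist_force": force on the tool from outside, world axes, zero at the start; "torque": the same for the moment, N m; "width": opening from 0.0 (shut) to 1.0 (fully open).
Only numpy, scipy, OpenCV 4.12 (cv2) and the standard library are available. Lean on these libraries where they do the work, as an engineer would, in place of code of your own. Each camera call takes 0.05 s, during which the arm holds its last target. There are 200 camera calls.

## Working session

There is one attempt and no reset: what is moved stays moved. The work goes in short steps, Python scripts to look and compute and a tool call to move; the robot and the scene stay as the last step left them, time stands still between calls to the robot, and variables do not carry over. Pictures are saved under pics/ and viewed, about 8 in all and at most 12, crops included, and the job is handed in when it is done.

Besides the shell and the picture viewer there is one more tool, called as name(argument=value, ...), one argument or row to a line, values as JSON. play_rows: Moves the arm, as the interface text tells. Its arguments: {"type":"object","properties":{"series":{"type":"array","items":{"type":"object","properties":{"translation":{"type":"array","items":{"type":"number"}},"spin":{"type":"number"}}}},"jaw":{"type":"number"},"force":{"type":"number"}},"required":["series"]}

```bash
mkdir -p pics; cat > h.py <<'E'
import numpy as np, cv2
from scipy.spatial.transform import Rotation as Ro
from workcell import bot
def cal(n):
    c=bot.get_calibration(n); f=200/np.tan(np.radians(c['fov_y'])/2)
    return f,c['cx'],c['cy'],np.array(c['R']),np.array(c['t'])
def ray(k,uv):
    f,cx,cy,R,t=k; d=R.T@np.array([(uv[0]-cx)/f,(uv[1]-cy)/f,1]); return -R.T@t,d/np.linalg.norm(d)
def plane(k,uv,z):
    o,d=ray(k,uv); return o+d*(z-o[2])/d[2]
def proj(k,X):
    f,cx,cy,R,t=k; p=R@np.array(X)+t; return np.array([f*p[0]/p[2]+cx,f*p[1]/p[2]+cy])
E
python3 - <<'E'
from h import *
for n in ['top','side','wrist']:
    k=cal(n); im=bot.read_camera(n); cv2.imwrite(f'pics/{n}0.png',im); print(n,k[0],k[1:3],-k[3].T@k[4],k[3].round(3).tolist())
s=bot.read_state(); print(s)
a=cv2.imread('pics/top0.png')
cv2.imwrite('pics/a.png',a)
E
```

```text
top 497.5206270094388 (319.3786300549452, 196.74947102405787) [ 0.22148243 -0.04743069  1.56135479] [[0.05, -0.999, 0.0], [-0.974, -0.049, -0.219], [0.219, 0.011, -0.976]]
side 442.7402581954926 (322.5372202588444, 203.83569822220986) [0.08963486 0.55191366 0.91837058] [[-0.816, -0.578, -0.003], [-0.43, 0.61, -0.666], [0.387, -0.542, -0.746]]
wrist 313.3232244311051 (319.0295985794279, 195.00194959777915) [ 0.29352462 -0.61069195  0.373646  ] [[0.344, -0.939, -0.004], [-0.907, -0.333, 0.259], [-0.245, -0.086, -0.966]]
{'time': 0.15, 'q': array([-1.25688721e+00,  2.64582549e-01,  1.60510155e+00, -1.63843415e-05,
        1.27369149e+00, -3.69202243e-02]), 'joint_vel': array([-0.00141443, -0.00324958, -0.00479487,  0.00096938, -0.00106702,
       -0.00086979]), 'joint_torque': array([-4.64333425e-04, -5.15905881e+01, -3.67959774e+01, -2.03835242e-05,
        8.09998746e-03, -4.81784426e-06]), 'tool_pos': array([ 0.23178168, -0.63333576,  0.2302241 ]), 'tcp_rot': array([-3.09164459e+00, -5.47959260e-01,  4.10770355e-04]), 'wrist_force': array([-0.53904062, -0.8451873 , -0.78868081]), 'torque': array([-0.03420001,  0.00733794, -0.03662778]), 'width': 1.0032831750526578}
```

View pics/top0.png

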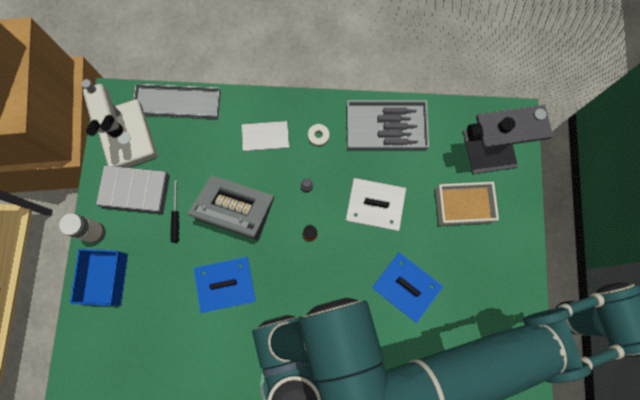

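View pics/side0.png

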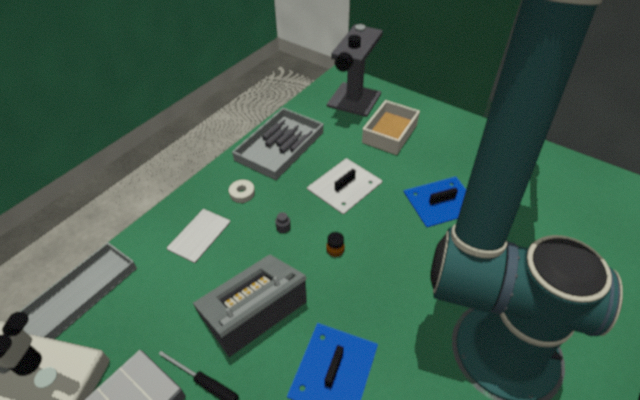

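Top view: the white-grey plate with a black handle at (376,204) is the cover, its holes at about (361,214) and (394,220). It could be confused with the blue covers at (225,285) and (407,287), the blank at (265,136), or the tray at (178,100). The box is at (232,208), with its high edge towards the robot.

```bash
python3 - <<'E'
from h import *
t=cv2.imread('pics/top0.png'); s=cv2.imread('pics/side0.png')
def cr(im,x,y,w,h,W,H): return cv2.resize(im[y:y+h,x:x+w],(W,H),interpolation=cv2.INTER_CUBIC)
A=np.hstack([cr(t,185,170,95,71,400,300),cr(t,335,170,80,60,400,300)])
B=np.hstack([cr(s,185,245,133,100,400,300),cr(s,300,150,93,70,400,300)])
cv2.imwrite('pics/crop.png',np.vstack([A,B]))
for n,im,seed in [('top',t,(360,195)),('side',s,(330,185))]:
    k=cal(n); g=im.astype(int); m=((g.min(2)>110)).astype(np.uint8)*255
    c,_=cv2.findContours(m,cv2.RETR_EXTERNAL,cv2.CHAIN_APPROX_NONE)
    c=[x for x in c if cv2.pointPolygonTest(x,seed,False)>=0][0]
    P=np.array([plane(k,p[0],.005)[:2] for p in c],np.float32)
    r=cv2.minAreaRect(P*1000); print(n,r, cv2.boxPoints(r).round(1).tolist())
    # handle: black inside
    mm=np.zeros_like(m); cv2.drawContours(mm,[c],-1,255,-1); hm=((g.max(2)<70)&(mm>0)).astype(np.uint8)
    x=cv2.moments(hm,True); print(x['m10']/x['m00'],x['m01']/x['m00'],x['m00'])
E
```

```text
top ((557.105712890625, -211.00238037109375), (174.99801635742188, 145.70408630371094), 81.71638488769531) [[472.3999938964844, -287.1000061035156], [616.5999755859375, -308.1000061035156], [641.7999877929688, -134.89999389648438], [497.6000061035156, -113.9000015258789]]
376.0983606557377 202.827868852459 122.0
side ((556.2308349609375, -211.43516540527344), (177.1728973388672, 145.67971801757812), 81.65359497070312) [[471.29998779296875, -288.5], [615.4000244140625, -309.70001220703125], [641.2000122070312, -134.39999389648438], [497.0, -113.19999694824219]]
344.5618556701031 180.18041237113403 194.0
```

View pics/crop.png

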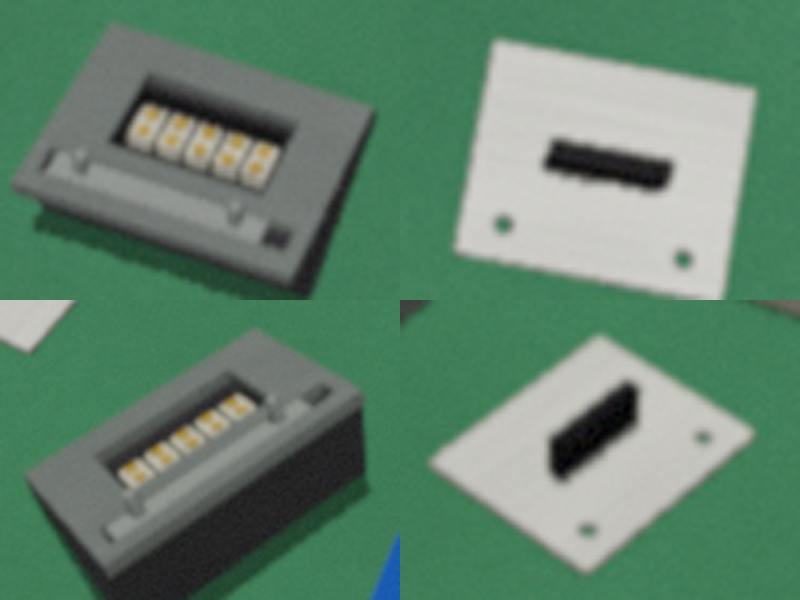

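The crops confirm the cover: white, black handle, two holes on the robot side at crop (503,223) and (683,259). On the box, the bar sits shifted towards image left. Next I cast the box corners and pins.

```bash
python3 - <<'E'
from h import *
kt,ks=cal('top'),cal('side')
T=lambda x,y:(185+x*95/400-.4,170+y*71/300-.4)
S=lambda x,y:(185+x*133/400-.4,245+(y-300)*100/300-.4)
low=[plane(kt,T(110,22),.03),plane(kt,T(375,108),.03)]
hi=[plane(kt,T(12,186),.115),plane(kt,T(298,287),.115)]
lowS=[plane(ks,S(253,330),.03),plane(ks,S(28,475),.03)]
hiS=[plane(ks,S(362,395),.115),plane(ks,S(110,577),.115)]
print('top',np.round(low+hi,4).tolist()); print('side (order: ?)',np.round(lowS+hiS,4).tolist())
def tri(a,b):
    o1,d1=ray(kt,a);o2,d2=ray(ks,b);A=np.c_[d1,-d2];s=np.linalg.lstsq(A,o2-o1,rcond=None)[0]
    p,q=o1+d1*s[0],o2+d2*s[1]; return (p+q)/2,np.linalg.norm(p-q)
for n,h,l in [('T',hi,low),('S',[hiS[1],hiS[0]],[lowS[1],lowS[0]])]:
    c=np.mean(h+l,0); print(n,c,[np.degrees(np.arctan2(*(e[1]-e[0])[1::-1])) for e in (h,l)],[np.linalg.norm(e[1]-e[0]) for e in (h,l)])
print('corners tri',[tri(T(*a),S(*b)) for a,b in [((110,22),(28,475)),((375,108),(253,330)),((12,186),(110,577)),((298,287),(362,395))]])
print('tips?',tri(T(82,153),S(130,490)),tri(T(238,203),S(272,400)))
E
```

```text
top [[0.6189, 0.3192, 0.03], [0.5627, 0.1142, 0.03], [0.475, 0.3559, 0.115], [0.4142, 0.1497, 0.115]]
side (order: ?) [[0.5616, 0.1176, 0.03], [0.6139, 0.3158, 0.03], [0.4176, 0.1578, 0.115], [0.4673, 0.3596, 0.115]]
T [0.51768948 0.23477514 0.0725    ] [np.float64(-106.43182340946565), np.float64(-105.34416112912542)] [np.float64(0.21496210426022427), np.float64(0.21253586375598696)]
S [0.51511416 0.23771243 0.0725    ] [np.float64(-103.85499779219371), np.float64(-104.77851064838323)] [np.float64(0.20780062646330844), np.float64(0.20503617952682657)]
corners tri [(array([0.61619194, 0.31730353, 0.03090354]), np.float64(0.005647087212697564)), (array([0.56410727, 0.11494185, 0.02478213]), np.float64(0.0006269294357001029)), (array([0.47493446, 0.35780481, 0.10359814]), np.float64(0.0046819791437727335)), (array([0.41831274, 0.15230641, 0.10571884]), np.float64(0.006224659685267305))]
tips? (array([0.4995906 , 0.30807106, 0.11724851]), np.float64(0.002123146988028753)) (array([0.47026951, 0.19635859, 0.11092377]), np.float64(0.0030655377447227185))
```

play_rows(
  series=[
    {"translation": [0.0375,-0.024,0]},
    {"translation": [0.0375,-0.024,0]},
    {"translation": [0.0375,-0.024,0]},
    {"translation": [0.0375,-0.024,0]},
    {"translation": [0.0375,-0.024,0]},
  ],
  jaw=1,
  force=25,
)

```text
invalid input
```

play_rows(
  series=[
    {"translation": [0.0375,-0.024,0]},
    {"translation": [0.0375,-0.024,0]},
    {"translation": [0.0375,-0.024,0]},
    {"translation": [0.0375,-0.024,0]},
    {"translation": [0.0375,-0.024,0]},
  ],
)

```text
invalid input
```

play_rows(
  series=[
    {"translation": [0.0375,-0.024,0]},
    {"translation": [0.0375,-0.024,0]},
    {"translation": [0,0,0],"spin": 1},
    {"translation": [0,0,0],"spin": 1},
    {"translation": [0,0,0],"spin": 1},
  ],
)

```text
invalid input
```

play_rows(
  series=[
    {"translation": [0,0,0],"spin": 1},
    {"translation": [0,0,0],"spin": 1},
    {"translation": [0,0,0],"spin": 0.66},
    {"translation": [0,0,0]},
    {"translation": [0,0,0]},
  ],
)

```text
invalid input
```

play_rows(
  series=[
    {"translation": [0.0375,-0.024,0.0],"spin": 0.0},
    {"translation": [0.0375,-0.024,0.0],"spin": 0.0},
    {"translation": [0.0375,-0.024,0.0],"spin": 0.0},
    {"translation": [0.0375,-0.024,0.0],"spin": 0.0},
    {"translation": [0.0375,-0.024,0.0],"spin": 0.0},
  ],
  jaw=1,
  force=25,
)

```text
time: 0.65
tool_pos: [0.3674, -0.4551, 0.2309]
tcp_rot: [-3.093, -0.547, 0.0]
wrist_force: [0.9, 0.2, -0.0]
width: 1.0
```

play_rows(
  series=[
    {"translation": [0.0375,-0.024,0.0],"spin": 0.0},
    {"translation": [0.0375,-0.024,0.0],"spin": 0.0},
    {"translation": [0.0375,-0.024,0.0],"spin": 0.0},
    {"translation": [0.0375,-0.024,0.0],"spin": 0.0},
    {"translation": [0.0375,-0.024,0.0],"spin": 0.0},
  ],
)

```text
time: 1.15
tool_pos: [0.5023, -0.2779, 0.2311]
tcp_rot: [-3.093, -0.548, 0.0]
wrist_force: [1.1, -0.3, -0.6]
width: 0.999
```

play_rows(
  series=[
    {"translation": [0.0375,-0.024,0.0],"spin": 0.0},
    {"translation": [0.0375,-0.024,0.0],"spin": 0.0},
    {"translation": [0,0,0],"spin": 1},
    {"translation": [0,0,0],"spin": 1},
    {"translation": [0,0,0],"spin": 1},
  ],
)

```text
time: 1.65
tool_pos: [0.5557, -0.2079, 0.2308]
tcp_rot: [-3.138, -0.136, 0.001]
wrist_force: [-0.6, 0.4, -0.2]
width: 1.0
```

play_rows(
  series=[
    {"translation": [0,0,0],"spin": 1},
    {"translation": [0,0,0],"spin": 1},
    {"translation": [0,0,0],"spin": 0.66},
    {"translation": [0,0,0],"spin": 0},
  ],
)

```text
time: 2.05
tool_pos: [0.5553, -0.2086, 0.2309]
tcp_rot: [-3.133, 0.225, 0.001]
wrist_force: [0.4, -0.0, -0.1]
width: 0.999
```

```bash
python3 - <<'E'
from h import *
s=bot.read_state(); k=cal('wrist'); im=bot.read_camera('wrist'); cv2.imwrite('pics/w1.png',im)
np.save('k1.npy',np.array(k,dtype=object),allow_pickle=True)
R=Ro.from_rotvec(s['tcp_rot']).as_matrix(); print(s['time'],s['tool_pos'],R.round(3).tolist(),s['q'])
g=im.astype(int); m=(g.min(2)>110).astype(np.uint8)
c,_=cv2.findContours(m,0,1); c=max(c,key=cv2.contourArea)
P=np.array([plane(k,p[0],.005)[:2] for p in c],np.float32)*1000
r=cv2.minAreaRect(P); print(r)
mm=np.zeros_like(m); cv2.drawContours(mm,[c],-1,1,-1)
hm=((g.max(2)<70)&(mm>0)).astype(np.uint8); hc,_=cv2.findContours(hm,0,1); hc=max(hc,key=cv2.contourArea); print(cv2.minAreaRect(hc))
Q=np.array([plane(k,p[0],.039)[:2] for p in hc],np.float32)*1000; print('handle z39',cv2.minAreaRect(Q),cv2.boxPoints(cv2.minAreaRect(Q)).tolist())
E
```

```text
2.05 [ 0.5553375  -0.20863921  0.23086517] [[0.99, -0.143, -0.001], [-0.143, -0.99, 0.0], [-0.001, -0.0, -1.0]] [-4.01389089e-01  1.11251786e-01  1.78445192e+00  3.79949882e-05
  1.24663541e+00  1.31258275e+00]
((556.7976684570312, -211.14849853515625), (172.097412109375, 141.4568634033203), 81.59150695800781)
((321.5, 169.0), (16.0, 71.0), 90.0)
handle z39 ((559.3244018554688, -211.09481811523438), (77.42208099365234, 17.58209228515625), 81.81726837158203) [[545.1130981445312, -248.16050720214844], [562.5161743164062, -250.66297912597656], [573.5357055664062, -174.0291290283203], [556.1326293945312, -171.5266571044922]]
```

View pics/w1.png

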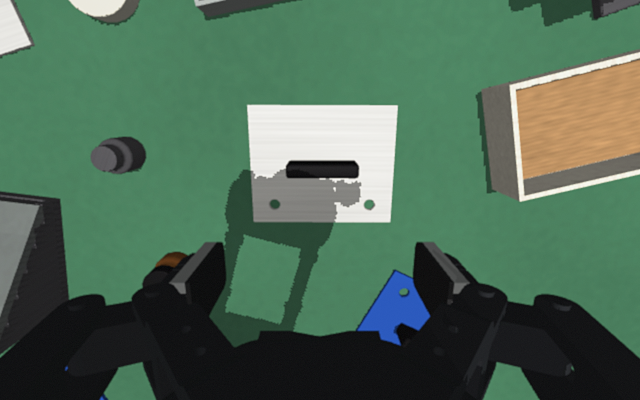

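play_rows(
  series=[
    {"translation": [0.0018,0.0023,0.04],"spin": 0},
    {"translation": [0,0,0.045],"spin": 0},
    {"translation": [0,0,0.045],"spin": 0},
    {"translation": [0,0,0.041],"spin": 0},
    {"translation": [0,0,0],"spin": 0},
  ],
)

```text
time: 2.6
tool_pos: [0.5511, -0.2088, 0.0533]
tcp_rot: [-3.129, 0.222, 0.021]
wrist_force: [-0.7, 1.3, -0.3]
width: 0.998
```

```bash
python3 - <<'E'
from h import *
s=bot.read_state(); im=bot.read_camera('wrist'); sd=bot.read_camera('side')
cv2.imwrite('pics/w2.png',np.hstack([cv2.resize(im,(480,300)),cv2.resize(sd[130:230,290:390],(300,300),interpolation=cv2.INTER_CUBIC)])); print(s['tool_pos'],s['wrist_force'])
E
```

```text
[ 0.5511328  -0.20884349  0.05328189] [-0.65301519  1.29291428 -0.30547432]
```

View pics/w2.png

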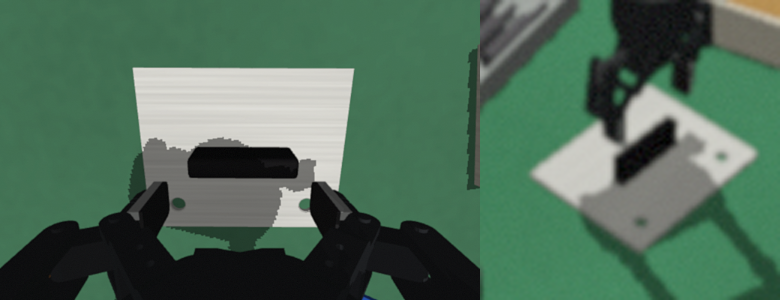

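The view shows the fingers at either side of the handle and well centred, seen at x≈165 and 313 in the 480 px view, with the handle at 188 to 298. They are still above it.

play_rows(
  series=[
    {"translation": [0,0,0.01],"spin": 0},
    {"translation": [0,0,0.01],"spin": 0},
    {"translation": [0,0,0.008],"spin": 0},
    {"translation": [0,0,0],"spin": 0},
    {"translation": [0,0,0],"spin": 0},
  ],
)

```text
time: 3.2
tool_pos: [0.5569, -0.2112, 0.0323]
tcp_rot: [-3.133, 0.224, 0.0]
wrist_force: [-0.1, 0.1, 1.0]
width: 0.997
```

play_rows(
  series=[
    {"translation": [0,0,0.006],"spin": 0},
    {"translation": [0,0,0.006],"spin": 0},
    {"translation": [0,0,0],"spin": 0},
    {"translation": [0,0,0],"spin": 0},
  ],
)

```text
time: 3.6
tool_pos: [0.5567, -0.2112, 0.0198]
tcp_rot: [-3.133, 0.225, 0.001]
wrist_force: [-0.4, -0.1, -0.3]
width: 1.0
```

```bash
python3 - <<'E'
from h import *
s=bot.read_state(); im=bot.read_camera('wrist'); sd=bot.read_camera('side')
cv2.imwrite('pics/w3.png',np.hstack([cv2.resize(im[150:350,120:520],(480,240)),cv2.resize(sd[140:220,300:400],(300,240),interpolation=cv2.INTER_CUBIC)])); print(s['tool_pos'],s['wrist_force'])
E
```

```text
[ 0.55668319 -0.21117184  0.01984514] [-0.37639776 -0.07317588 -0.33833355]
```

View pics/w3.png

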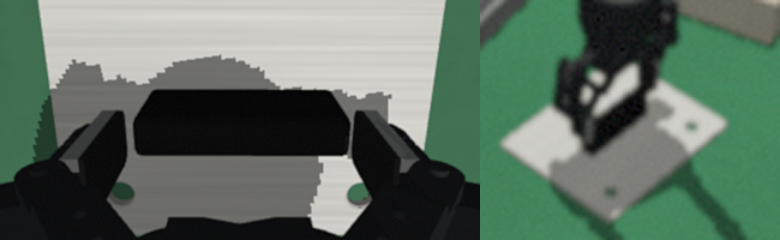

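Both pads straddle the handle evenly: fingers at x≈125 and 353 in the crop, handle 135 to 350, no contact. Going down and closing.

play_rows(
  series=[
    {"translation": [0,0,0.006],"spin": 0},
    {"translation": [0,0,0.006],"spin": 0},
    {"translation": [0,0,0.005],"spin": 0},
    {"translation": [0,0,0],"spin": 0},
    {"translation": [0,0,0],"spin": 0},
  ],
)

```text
time: 4.2
tool_pos: [0.5568, -0.2112, 0.0028]
tcp_rot: [-3.133, 0.225, 0.001]
wrist_force: [0.1, -0.4, -0.4]
width: 0.998
```

play_rows(
  series=[
    {"translation": [0,0,0],"spin": 0},
    {"translation": [0,0,0],"spin": 0},
    {"translation": [0,0,0],"spin": 0},
    {"translation": [0,0,0],"spin": 0},
    {"translation": [0,0,0],"spin": 0},
  ],
  jaw=-1,
  force=30,
)

```text
time: 4.7
tool_pos: [0.5572, -0.2114, 0.0035]
tcp_rot: [3.133, -0.225, 0.001]
wrist_force: [0.6, -0.3, -0.0]
width: 0.929
```

play_rows(
  series=[
    {"translation": [0,0,-0.01],"spin": 0},
    {"translation": [0,0,-0.02],"spin": 0},
    {"translation": [0,0,-0.02],"spin": 0},
    {"translation": [0,0,0],"spin": 0},
    {"translation": [0,0,0],"spin": 0},
  ],
)

```text
time: 5.2
tool_pos: [0.5573, -0.2114, 0.0537]
tcp_rot: [3.133, -0.225, 0.002]
wrist_force: [0.1, 0.3, -2.6]
width: 0.931
```

```bash
python3 - <<'E'
from h import *
s=bot.read_state(); im=bot.read_camera('wrist'); sd=bot.read_camera('side')
cv2.imwrite('pics/w4.png',np.hstack([cv2.resize(im,(480,300)),cv2.resize(sd[120:220,300:400],(300,300),interpolation=cv2.INTER_CUBIC)])); print(s['tool_pos'],s['wrist_force'],s['torque'],s['width'])
E
```

```text
[ 0.5572586  -0.21141603  0.05370463] [ 0.12334275  0.34370066 -2.57301922] [ 0.03104599 -0.01922397  0.03149836] 0.9311036364019772
```

View pics/w4.png

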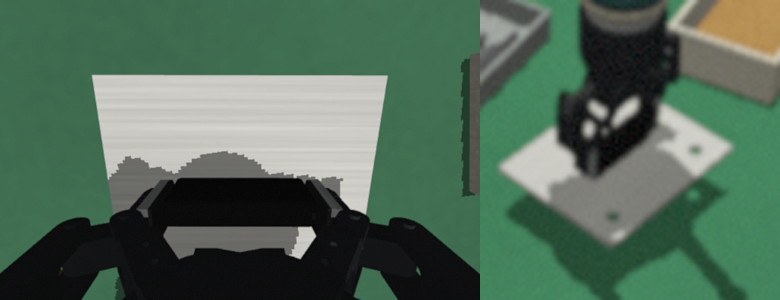

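The cover is held and level, the side view shows it clear of the bench, load about 2.6 N. I carry it to the robot side of the box to look at the pins.

play_rows(
  series=[
    {"translation": [0,0,-0.035],"spin": 0},
    {"translation": [0,0,-0.045],"spin": 0},
    {"translation": [0,0,-0.045],"spin": 0},
    {"translation": [0,0,-0.045],"spin": 0},
    {"translation": [-0.01,-0.018,-0.03],"spin": 0},
  ],
)

```text
time: 5.8
tool_pos: [0.5509, -0.1938, 0.2558]
tcp_rot: [3.131, -0.227, 0.005]
wrist_force: [0.7, 0.5, -1.7]
width: 0.926
```

play_rows(
  series=[
    {"translation": [-0.021,-0.036,0],"spin": 0},
    {"translation": [-0.021,-0.036,0],"spin": 0},
    {"translation": [-0.021,-0.036,0],"spin": 0},
    {"translation": [-0.021,-0.036,0],"spin": 0},
    {"translation": [-0.021,-0.036,0],"spin": 0},
  ],
)

```text
time: 6.3
tool_pos: [0.4697, 0.0024, 0.2516]
tcp_rot: [-3.133, 0.225, 0.004]
wrist_force: [-0.8, -0.2, -1.1]
width: 0.933
```

play_rows(
  series=[
    {"translation": [-0.021,-0.036,0],"spin": 0},
    {"translation": [-0.021,-0.036,0],"spin": 0},
    {"translation": [-0.021,-0.036,0],"spin": 0},
    {"translation": [-0.021,-0.036,0],"spin": 0},
    {"translation": [-0.021,-0.036,0],"spin": 0},
  ],
)

```text
time: 6.8
tool_pos: [0.3915, 0.1952, 0.2518]
tcp_rot: [3.132, -0.225, -0.003]
wrist_force: [1.3, 0.2, -3.3]
width: 0.929
```

play_rows(
  series=[
    {"translation": [-0.021,-0.036,0],"spin": 0},
    {"translation": [-0.01,-0.018,0],"spin": 0},
    {"translation": [0,0,0],"spin": 0.7},
    {"translation": [0,0,0],"spin": 0.68},
    {"translation": [0,0,0],"spin": 0},
  ],
)

```text
time: 7.3
tool_pos: [0.3693, 0.2519, 0.2517]
tcp_rot: [3.113, -0.411, -0.004]
wrist_force: [-0.6, 0.5, -2.7]
width: 0.929
```

play_rows(
  series=[
    {"translation": [0,0,0],"spin": 0},
    {"translation": [0,0,0],"spin": 0},
  ],
)

```text
time: 7.5
tool_pos: [0.37, 0.2517, 0.2527]
tcp_rot: [3.114, -0.412, -0.001]
wrist_force: [0.2, -0.5, -2.2]
width: 0.93
```

```bash
python3 - <<'E'
from h import *
s=bot.read_state(); k=cal('wrist'); im=bot.read_camera('wrist'); cv2.imwrite('pics/w5.png',im)
import pickle; pickle.dump(k,open('k5.pkl','wb'))
print(s['time'],s['tool_pos'],Ro.from_rotvec(s['tcp_rot']).as_matrix().round(3).tolist(),s['q'],s['width'])
E
```

```text
7.5 [0.37003594 0.25171369 0.25267455] [[0.966, -0.26, -0.001], [-0.26, -0.966, -0.001], [-0.001, 0.001, -1.0]] [ 5.41681175e-01 -1.91825898e-01  2.03567100e+00 -8.84386775e-06
  1.29887597e+00  2.37550698e+00] 0.9301631985904144
```

View pics/w5.png

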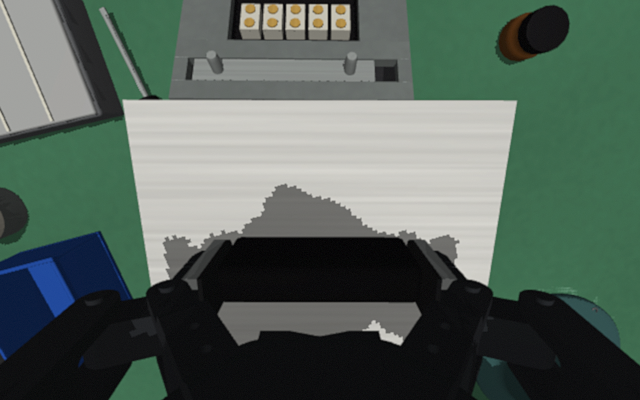

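The view shows the bar with both pins, left about (214,62) and right about (350,63), and the ridge edge at row 99. Zooming for accuracy.

```bash
python3 - <<'E'
from h import *
im=cv2.imread('pics/w5.png'); a=cv2.resize(im[40:105,160:290],(780,390),interpolation=cv2.INTER_CUBIC)[:290]; b=cv2.resize(im[40:105,290:420],(780,390),interpolation=cv2.INTER_CUBIC)[:]
cv2.imwrite('pics/w5c.png',np.vstack([a,b])[:600])
E
```

```text
(no output)
```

View pics/w5c.png

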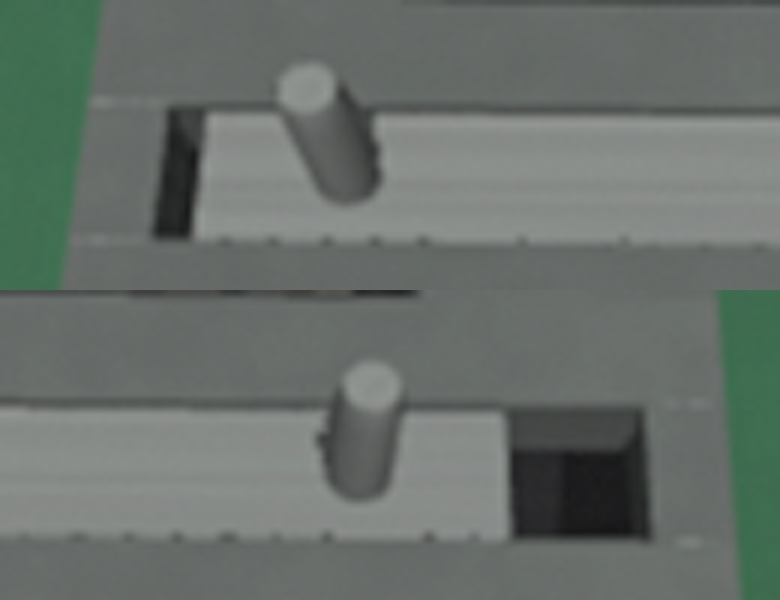

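```bash
python3 - <<'E'
from h import *
import pickle; k=pickle.load(open('k5.pkl','rb'))
for z in (.1158,):
    a=plane(k,(210.9,54.1),z); b=plane(k,(351.6,55.6),z); print(a,b,np.linalg.norm(a-b),(a+b)/2,np.degrees(np.arctan2(*(b-a)[1::-1])))
L=plane(k,(168.5,99),.115);Rr=plane(k,(413.5,99.5),.115); print(L,Rr,np.linalg.norm(L-Rr),(L+Rr)/2,np.degrees(np.arctan2(*(Rr-L)[1::-1])))
E
```

```text
[0.50018557 0.30990594 0.1158    ] [0.46883582 0.1978656  0.1158    ] 0.11634365358291696 [0.4845107  0.25388577 0.1158    ] -105.63202853568272
[0.47628762 0.35762885 0.115     ] [0.42120324 0.1545728  0.115     ] 0.21039497902538584 [0.44874543 0.25610083 0.115     ] -105.17773309287307
```

Pin tips are 116.3 mm apart and centred at (0.4845, 0.2539), and the ridge measures 210.4 mm, so p ≈ -7.3 mm. The plan is to lay the plate's upper margin on the pin tips, push down so the grip pivots to about 33°, then slide up until the holes find the pins and lower along the pins.

play_rows(
  series=[
    {"translation": [0.043,-0.008,0],"spin": 0.05},
    {"translation": [0.043,-0.008,0.01],"spin": 0},
    {"translation": [0.043,-0.008,0.02],"spin": 0},
    {"translation": [0.042,-0.008,0.03],"spin": 0},
    {"translation": [0,0,0.033],"spin": 0},
  ],
)

```text
time: 8.05
tool_pos: [0.5482, 0.2374, 0.1618]
tcp_rot: [-3.111, 0.423, -0.01]
wrist_force: [0.1, 0.2, -2.0]
width: 0.929
```

play_rows(
  series=[
    {"translation": [0,0,0.01],"spin": 0},
    {"translation": [0,0,0.01],"spin": 0},
    {"translation": [0,0,0.01],"spin": 0},
    {"translation": [0,0,0],"spin": 0},
    {"translation": [0,0,0],"spin": 0},
  ],
)

```text
time: 8.55
tool_pos: [0.542, 0.2385, 0.1329]
tcp_rot: [-3.113, 0.418, -0.003]
wrist_force: [0.3, -0.6, -2.7]
width: 0.928
```

```bash
cat > uv.py <<'E'
from h import *
s=bot.read_state(); R=Ro.from_rotvec(s['tcp_rot']).as_matrix(); d=s['tool_pos']-np.array([.4845,.2539,.1158])
print('t',s['time'],'u,v,z mm',(-1000*d@R[:,0]).round(1),(1000*d@R[:,1]).round(1),(1000*s['tool_pos'][2]).round(1),'yang',np.degrees(np.arctan2(R[1,1],R[0,1])).round(2),'F tool',(R.T@s['wrist_force']).round(1),'M tool',(R.T@s['torque']).round(2),s['width'].round(3))
E
python3 uv.py
```

```text
Traceback (most recent call last):
  File "uv.py", line 3, in <module>
    print('t',s['time'],'u,v,z mm',(-1000*d@R[:,0]).round(1),(1000*d@R[:,1]).round(1),(1000*s['tool_pos'][2]).round(1),'yang',np.degrees(np.arctan2(R[1,1],R[0,1])).round(2),'F tool',(R.T@s['wrist_force']).round(1),'M tool',(R.T@s['torque']).round(2),s['width'].round(3))
                                                                                                                                                                                                                                                          ^^^^^^^^^^^^^^^^
AttributeError: 'float' object has no attribute 'round'
```

play_rows(
  series=[
    {"translation": [0.0015,0,0.005],"spin": 0},
    {"translation": [0,0,0.005],"spin": 0},
    {"translation": [0.0005,0,0.003],"spin": 0},
    {"translation": [0.0005,0,0.003],"spin": 0},
    {"translation": [0,0,0],"spin": 0},
  ],
)

```text
time: 9.05
tool_pos: [0.5456, 0.2375, 0.1166]
tcp_rot: [-3.112, 0.42, -0.004]
wrist_force: [2.4, -0.8, 3.1]
width: 0.929
```

```bash
sed -i "s/,s\['width'\].round(3)/,s['width']/" uv.py; python3 uv.py
```

```text
t 9.05 u,v,z mm -63.3 -0.4 116.6 yang -105.36 F tool [ 2.5  0.2 -3.1] M tool [-0.04  0.04 -0.03] 0.9291498917493872
```

Contact with the pin tips at the expected height (z 117 mm, about 6 N change). Now tilting.

play_rows(
  series=[
    {"translation": [0.0015,0,0.004],"spin": 0},
    {"translation": [0.0015,0,0.004],"spin": 0},
    {"translation": [0.001,0,0.004],"spin": 0},
    {"translation": [0.001,0,0.004],"spin": 0},
    {"translation": [0.001,0,0.004],"spin": 0},
  ],
)

```text
time: 9.55
tool_pos: [0.5506, 0.236, 0.0955]
tcp_rot: [-3.113, 0.42, -0.001]
wrist_force: [3.0, 0.7, 4.7]
width: 0.924
```

```bash
python3 uv.py; python3 - <<'E'
from h import *
sd=bot.read_camera('side'); im=bot.read_camera('wrist')
cv2.imwrite('pics/s6.png',np.hstack([cv2.resize(sd[200:350,170:320],(400,400),interpolation=cv2.INTER_CUBIC),cv2.resize(im,(400,250))[np.r_[0:250,[0]*150]]]))
E
```

```text
t 9.55 u,v,z mm -68.4 -0.2 95.5 yang -105.37 F tool [ 2.7 -1.5 -4.7] M tool [0.18 0.05 0.06] 0.9244125090873153
```

View pics/s6.png

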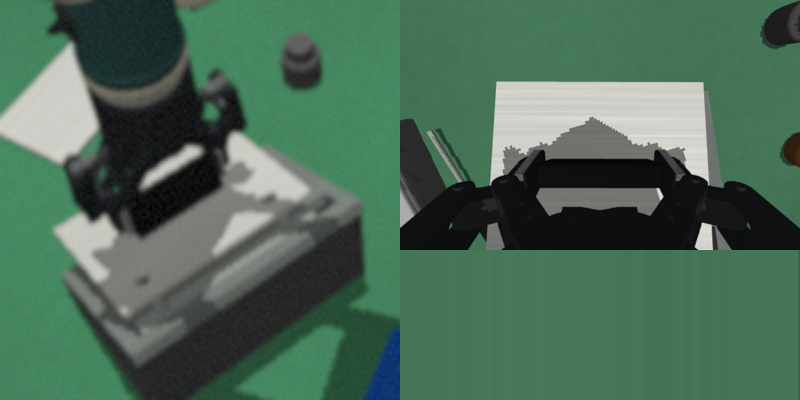

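The plate is tilting over the box as planned, with the hole at crop (143,283) still down-slope of the pin. Continuing to about 33°.

play_rows(
  series=[
    {"translation": [0.0003,0,0.004],"spin": 0},
    {"translation": [0.0003,0,0.004],"spin": 0},
    {"translation": [0.0003,0,0.004],"spin": 0},
    {"translation": [0.0001,0,0.003],"spin": 0},
    {"translation": [0,0,0],"spin": 0},
  ],
)

```text
time: 10.15
tool_pos: [0.5504, 0.2357, 0.0798]
tcp_rot: [-3.113, 0.42, 0.002]
wrist_force: [2.0, 2.3, 2.3]
width: 0.929
```

```bash
python3 uv.py; python3 - <<'E'
from h import *
k=cal('wrist'); im=bot.read_camera('wrist'); cv2.imwrite('pics/w7.png',im)
g=im.astype(int); m=(g.min(2)>110).astype(np.uint8); m[:, :200]=0
c,_=cv2.findContours(m,0,1); c=max(c,key=cv2.contourArea); q=c[:,0]; top=q[q[:,1]<q[:,1].min()+4]
a,b=top[top[:,0].argmin()],top[top[:,0].argmax()]
oa,da=ray(k,a); ob,db=ray(k,b)
# front edge 170 mm long: distance along mean ray where separation=170mm
f=k[0]; Z=f*.170/np.linalg.norm(b-a); mid=(a+b)/2.; X=k[3].T@(np.array([(mid[0]-k[1])/f*Z,(mid[1]-k[2])/f*Z,Z])-k[4])
s=bot.read_state(); R=Ro.from_rotvec(s['tcp_rot']).as_matrix(); d=X-s['tool_pos']; print(a,b,'front edge rel TCP: tool x,y,z mm',(R.T@d*1000).round(1),X)
E
```

```text
t 10.15 u,v,z mm -68.4 0.1 79.8 yang -105.36 F tool [ 1.3 -2.8 -2.3] M tool [0.43 0.01 0.17] 0.9290869126348602
[200 147] [505 150] front edge rel TCP: tool x,y,z mm [45.1 17.9 31.9] [0.58918779 0.20637972 0.04797541]
```

```bash
cat > fe.py <<'E'
from h import *
import sys
def fe(im,k):
    g=im.astype(int); m=((g.min(2)>110)&(g.max(2)-g.min(2)<25)).astype(np.uint8); m[:,:110]=0; m[:90]=0
    c,_=cv2.findContours(m,0,1); c=max(c,key=cv2.contourArea); q=c[:,0]; top=q[q[:,1]<q[:,1].min()+6]
    a,b=top[top[:,0].argmin()].astype(float),top[top[:,0].argmax()].astype(float)
    f=k[0]; Z=f*.170/np.linalg.norm(b-a); mid=(a+b)/2; X=k[3].T@(np.array([(mid[0]-k[1])/f*Z,(mid[1]-k[2])/f*Z,Z])-k[4])
    s=bot.read_state(); R=Ro.from_rotvec(s['tcp_rot']).as_matrix(); d=R.T@(X-s['tool_pos'])*1000
    o,r=ray(k,mid); 
    # refine: point on ray at distance from pivot consistent: pivot at TCP z-30.5; front top edge at 70 along, 29 below
    P=s['tool_pos']-R[:,2]*.0305; w=o-P; L=np.hypot(.070,.029); 
    # in the tool x-z plane
    w2=R.T@w; r2=R.T@r; A=r2[0]**2+r2[2]**2;B=2*(w2[0]*r2[0]+w2[2]*r2[2]);C=w2[0]**2+w2[2]**2-L*L
    D=B*B-4*A*C
    out=[]
    if D>0:
        for sg in(-1,1):
            l=(-B+sg*D**.5)/2/A; p=w2+l*r2; out.append((np.degrees(np.arctan2(p[2],p[0]))-np.degrees(np.arctan2(29,70))).round(1))
    print('edge',a,b,'rel TCP',d.round(1),'tilt cand',out, 'edge roll deg',np.degrees(np.arctan2(b[1]-a[1],b[0]-a[0])).round(2))
if __name__=='__main__':
    if len(sys.argv)>1: fe(cv2.imread(sys.argv[1]),cal('wrist'))
    else:
        k=cal('wrist'); im=bot.read_camera('wrist'); cv2.imwrite('pics/last.png',im); fe(im,k)
E
python3 fe.py pics/w7.png
```

```text
edge [161. 150.] [505. 152.] rel TCP [46.3  6.3 11.6] tilt cand [np.float64(-63.0), np.float64(32.2)] edge roll deg 0.33
```

View pics/w7.png

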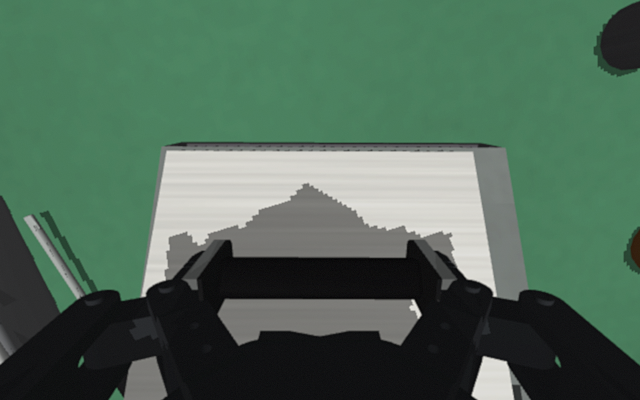

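The plate lies square to the box edge (front edge 164 to 474 at row 151), tilt ≈ 32°. Sliding up-slope to drop the holes on the pins.

play_rows(
  series=[
    {"translation": [-0.0025,0,-0.0013],"spin": 0},
    {"translation": [-0.0025,0,-0.0013],"spin": 0},
    {"translation": [-0.0025,0,-0.0013],"spin": 0},
    {"translation": [0,0,0],"spin": 0},
    {"translation": [0,0,0],"spin": 0},
  ],
)

```text
time: 10.7
tool_pos: [0.5431, 0.237, 0.0844]
tcp_rot: [3.113, -0.419, -0.001]
wrist_force: [2.7, -1.8, 1.3]
width: 0.933
```

```bash
python3 uv.py
```

```text
t 10.7 u,v,z mm -61.0 0.7 84.4 yang -105.34 F tool [ 3.1  1.  -1.3] M tool [-0.02  0.21  0.06] 0.9326301402486157
```

play_rows(
  series=[
    {"translation": [-0.0015,0,-0.0008],"spin": 0},
    {"translation": [-0.0015,0,-0.0006],"spin": 0},
    {"translation": [0,0,0],"spin": 0},
    {"translation": [0,0,0],"spin": 0},
  ],
)

```text
time: 11.1
tool_pos: [0.5388, 0.2381, 0.0845]
tcp_rot: [3.112, -0.419, -0.006]
wrist_force: [1.4, 0.1, -2.5]
width: 0.926
```

```bash
python3 uv.py
```

```text
t 11.1 u,v,z mm -56.6 0.8 84.5 yang -105.34 F tool [ 1.4 -0.5  2.5] M tool [-0.03  0.03  0.04] 0.9257519387494436
```

Contact force vanished, so the holes seem to be over the tips. Lowering along the pins.

play_rows(
  series=[
    {"translation": [0.001,-0.0004,0.001],"spin": 0},
    {"translation": [-0.001,0,0.0017],"spin": 0},
    {"translation": [-0.001,0,0.0017],"spin": 0},
    {"translation": [-0.001,0,0.0017],"spin": 0},
    {"translation": [0,0,0],"spin": 0},
  ],
)

```text
time: 11.6
tool_pos: [0.5378, 0.2391, 0.0797]
tcp_rot: [3.113, -0.42, -0.004]
wrist_force: [-5.1, -0.8, 3.4]
width: 0.928
```

```bash
python3 uv.py
```

```text
t 11.6 u,v,z mm -55.4 0.1 79.7 yang -105.36 F tool [-4.8  2.2 -3.4] M tool [-0.39 -1.   -0.05] 0.9283870849602294
```

play_rows(
  series=[
    {"translation": [-0.0015,0,-0.0007],"spin": 0},
    {"translation": [-0.001,0,-0.0004],"spin": 0},
    {"translation": [0,0,0],"spin": 0},
    {"translation": [0,0,0],"spin": 0},
  ],
)

```text
time: 12.0
tool_pos: [0.5369, 0.2399, 0.0807]
tcp_rot: [-3.113, 0.42, -0.001]
wrist_force: [-0.6, -0.4, -2.9]
width: 0.932
```

```bash
python3 uv.py
```

```text
t 12.0 u,v,z mm -54.2 -0.4 80.7 yang -105.35 F tool [-0.5  0.6  2.9] M tool [ 0.01  0.   -0.03] 0.9320239502810768
```

play_rows(
  series=[
    {"translation": [-0.001,0,0.0012],"spin": 0},
    {"translation": [-0.001,0,0.0015],"spin": 0},
    {"translation": [-0.001,0,0.0015],"spin": 0},
    {"translation": [0,0,0],"spin": 0},
  ],
)

```text
time: 12.4
tool_pos: [0.5347, 0.2406, 0.0774]
tcp_rot: [-3.113, 0.419, -0.003]
wrist_force: [1.3, -1.7, 1.3]
width: 0.927
```

```bash
python3 uv.py
```

```text
t 12.4 u,v,z mm -51.8 -0.5 77.4 yang -105.35 F tool [ 1.7  1.3 -1.3] M tool [-0.1   0.39  0.12] 0.9268053599655034
```

play_rows(
  series=[
    {"translation": [-0.0007,0,0.0015],"spin": 0},
    {"translation": [-0.0008,0,0.0015],"spin": 0},
    {"translation": [0,0,0],"spin": 0},
    {"translation": [0,0,0],"spin": 0},
  ],
)

```text
time: 12.8
tool_pos: [0.5338, 0.2413, 0.0756]
tcp_rot: [-3.112, 0.419, -0.005]
wrist_force: [-0.8, -2.4, 7.5]
width: 0.93
```

```bash
python3 uv.py; python3 fe.py
```

```text
t 12.8 u,v,z mm -50.8 -0.8 75.6 yang -105.33 F tool [-0.1  2.5 -7.5] M tool [-0.36  0.38 -0.07] 0.9300375093439299
edge [156. 120.] [515. 123.] rel TCP [60.6  7.2  8.7] tilt cand [np.float64(-56.0), np.float64(14.7)] edge roll deg 0.48
```

play_rows(
  series=[
    {"translation": [-0.0003,0.0006,0.001],"spin": 0},
    {"translation": [-0.0003,0,0.001],"spin": 0},
    {"translation": [0,0,0],"spin": 0},
    {"translation": [0,0,0],"spin": 0},
  ],
)

```text
time: 13.25
tool_pos: [0.5339, 0.2413, 0.0754]
tcp_rot: [-3.112, 0.418, -0.007]
wrist_force: [-2.2, -2.1, 15.4]
width: 0.927
```

```bash
python3 uv.py; python3 - <<'E'
from h import *
im=bot.read_camera('wrist'); cv2.imwrite('pics/w8.png',im); g=im.min(2)
for c in (200,250,400,440): print(c,g[110:170,c].tolist()[::2])
for r in (150,170): print(r,g[r,130:200:3].tolist(),g[r,440:540:4].tolist())
E
```

```text
t 13.25 u,v,z mm -50.8 -0.8 75.4 yang -105.31 F tool [ -1.5   2.6 -15.4] M tool [-0.82  0.14  0.  ] 0.9270720270911913
200 [75, 73, 74, 71, 112, 113, 112, 112, 112, 111, 112, 113, 113, 112, 113, 112, 112, 113, 111, 131, 205, 201, 200, 200, 199, 202, 207, 206, 201, 203]
250 [73, 73, 74, 68, 109, 114, 114, 112, 112, 111, 111, 111, 112, 112, 114, 114, 114, 114, 112, 138, 203, 202, 204, 202, 197, 203, 206, 206, 203, 205]
400 [71, 70, 72, 69, 94, 114, 113, 115, 115, 115, 117, 116, 115, 115, 117, 117, 116, 118, 117, 116, 202, 202, 201, 204, 198, 199, 200, 199, 205, 206]
440 [71, 71, 72, 69, 91, 118, 115, 115, 116, 114, 114, 114, 115, 113, 115, 116, 117, 116, 117, 115, 200, 200, 200, 201, 199, 198, 198, 198, 204, 205]
150 [73, 73, 72, 73, 73, 74, 73, 104, 115, 114, 113, 112, 208, 207, 206, 207, 207, 208, 207, 206, 206, 205, 205, 205] [200, 201, 200, 200, 200, 200, 199, 200, 190, 115, 117, 119, 119, 119, 119, 119, 120, 119, 116, 117, 120, 70, 72, 71, 71]
170 [71, 72, 71, 72, 71, 73, 109, 116, 115, 114, 112, 207, 204, 205, 204, 204, 204, 204, 203, 204, 203, 203, 204, 203] [207, 208, 208, 208, 208, 206, 207, 207, 208, 211, 118, 119, 118, 117, 118, 118, 120, 120, 119, 117, 117, 116, 71, 71, 71]
```

```bash
cat > pl.py <<'E'
from h import *
import sys
th=np.radians(-105.3); by=np.array([np.cos(th),np.sin(th),0]); bx=np.array([by[1],-by[0],0]); ez=np.array([0,0,1.])
C=np.array([.4845,.2539,.1158]); sx=bx*np.cos(np.pi/6)+ez*.5; n=-bx*.5+ez*np.cos(np.pi/6)
O=C-.018*n-.0555*sx+.0073*by     # seat origin from pin tips
print('seat',O)
k=cal('wrist'); im=bot.read_camera('wrist'); cv2.imwrite('pics/last.png',im); g=im.min(2).astype(float)
def rows(c,th,lo=100,hi=190):
    col=g[lo:hi,c]; i=np.argmax(col>th); return lo+i-1+(th-col[i-1])/(col[i]-col[i-1])
def on(uv,h):
    o,d=ray(k,uv); P=O+h*n; l=((P-o)@n)/(d@n); X=o+l*d-O; return np.array([X@sx,X@by])*1000
for c in (190,250,390,450):
    r=rows(c,160); rb=rows(c,95); print(c,r,'front edge sx,y if home',on((c,r),.005).round(1),' box low edge',rb,on((c,rb),0).round(1))
for r in (160,175):
    row=g[r]; L=np.argmax(row[120:]>160)+120; Rr=440+np.argmax(row[440:]<160); fl=np.argmax(row[120:]>95)+120; fr=480+np.argmax(row[480:]<95)
    print(r,'plate L/R',on((L-.5,r),.005).round(1),on((Rr-.5,r),.005).round(1),'face L/R',on((fl-.5,r),0).round(1),on((fr-.5,r),0).round(1))
E
python3 pl.py
```

```text
seat [0.52025359 0.23655069 0.07246154]
190 148.7058823529412 front edge sx,y if home [-63.2 -80.3]  box low edge 117.22727272727273 [-85.3 -84.7]
250 148.51162790697674 front edge sx,y if home [-63.3 -47. ]  box low edge 117.4 [-85.2 -49.4]
390 148.90196078431373 front edge sx,y if home [-63.1  30.4]  box low edge 117.96153846153847 [-84.8  32.7]
450 148.89361702127658 front edge sx,y if home [-63.1  63.5]  box low edge 118.25925925925925 [-84.7  67.8]
160 plate L/R [-56.5 -94.1] [-56.6  76.7] face L/R [ -58.5 -104.7] [-58.5 106.4]
175 plate L/R [-47.8 -94.6] [-47.9  77.2] face L/R [ -49.5 -105.1] [-49.6 106. ]
```

The plate's front edge is down on the face, but the load sits at the +y pin and the plate is about 1 mm low and to -y. Nudging it while pressing lightly.

play_rows(
  series=[
    {"translation": [-0.0006,0.001,-0.001],"spin": 0},
    {"translation": [-0.0006,0.0005,-0.0003],"spin": 0},
    {"translation": [0,0,0.0005],"spin": 0},
    {"translation": [0,0,0.0005],"spin": 0},
    {"translation": [0,0,0],"spin": 0},
  ],
)

```text
time: 13.85
tool_pos: [0.5317, 0.2407, 0.0741]
tcp_rot: [-3.111, 0.419, -0.005]
wrist_force: [0.6, 1.6, 10.9]
width: 0.931
```

```bash
python3 uv.py; sed -i 's/for r in (160,175)/for r in (160,175,190,205,220)/' pl.py; python3 pl.py
```

```text
t 13.85 u,v,z mm -48.9 0.4 74.1 yang -105.35 F tool [  0.2  -1.8 -10.9] M tool [ 0.39  0.46 -0.13] 0.9311415508177145
seat [0.52025359 0.23655069 0.07246154]
190 145.84848484848484 front edge sx,y if home [-63.  -78.4]  box low edge 113.72727272727273 [-85.4 -82.8]
250 145.79591836734693 front edge sx,y if home [-63.  -45.4]  box low edge 113.875 [-85.3 -47.8]
390 145.79166666666666 front edge sx,y if home [-62.9  31.1]  box low edge 114.5 [-84.8  33.5]
450 145.21621621621622 front edge sx,y if home [-63.3  63.9]  box low edge 114.68 [-84.6  68.2]
160 plate L/R [-54.7 -93.4] [-54.6  77.8] face L/R [ -56.6 -105.1] [-56.6 106.5]
175 plate L/R [-46.1 -93.4] [-46.1  77.7] face L/R [ -47.8 -104.9] [-47.8 106.1]
190 plate L/R [-37.8 -93.3] [-37.8  77.7] face L/R [ -39.2 -105.3] [-39.3 106.3]
205 plate L/R [-29.7 -93.2] [-29.7  77.6] face L/R [ -30.8 -105.1] [-30.9 105.9]
220 plate L/R [-21.8 -93.2] [-21.8  78.1] face L/R [ -22.7 -104.9] [-22.8 106. ]
```

The width stays constant at 171.1 mm (the face reads 211 for 210), so the plate appears flat at 5 mm with its origin at about x=+7, y=-7.8. One gentle press more, to hold it home, then check again.

play_rows(
  series=[
    {"translation": [0,-0.0003,0.0007],"spin": 0},
    {"translation": [0,0,0.0007],"spin": 0},
    {"translation": [0,0,0],"spin": 0},
    {"translation": [0,0,0],"spin": 0},
    {"translation": [0,0,0],"spin": 0},
  ],
)

```text
time: 14.4
tool_pos: [0.5322, 0.2406, 0.0738]
tcp_rot: [-3.111, 0.42, -0.006]
wrist_force: [-1.1, -1.1, 15.9]
width: 0.926
```

```bash
python3 uv.py; python3 pl.py | tail -6; python3 - <<'E'
from h import *
w=cv2.imread('pics/last.png'); sd=bot.read_camera('side')
cv2.imwrite('pics/s9.png',np.hstack([cv2.resize(sd[210:350,175:315],(400,400),interpolation=cv2.INTER_CUBIC),np.zeros((400,1,3),np.uint8)]))
E
```

```text
t 14.4 u,v,z mm -49.3 0.3 73.8 yang -105.37 F tool [ -0.7   1.4 -15.9] M tool [-0.16  0.28  0.  ] 0.9260609671236139
450 145.5121951219512 front edge sx,y if home [-63.6  63.8]  box low edge 115.66666666666667 [-84.5  68.1]
160 plate L/R [-55.2 -93.5] [-55.1  77.7] face L/R [ -57.2 -105.2] [-57.1 106.5]
175 plate L/R [-46.7 -93.4] [-46.6  77.7] face L/R [ -48.4 -105. ] [-48.3 106.1]
190 plate L/R [-38.3 -93.4] [-38.3  77.6] face L/R [ -39.8 -104.8] [-39.7 106.2]
205 plate L/R [-30.2 -93.3] [-30.2  77.6] face L/R [ -31.4 -105.2] [-31.4 106.4]
220 plate L/R [-22.3 -93.2] [-22.3  78. ] face L/R [ -23.2 -105. ] [-23.3 106. ]
```

View pics/s9.png

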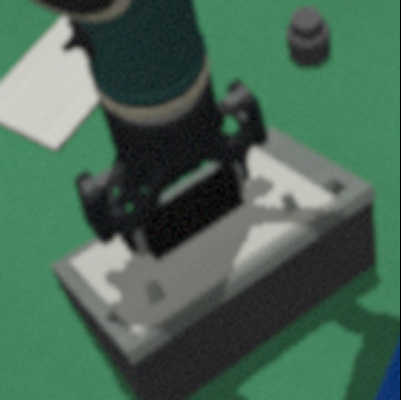

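The side view shows the plate flat on the face, with pins standing through the holes at (153,292) and (290,200). Easing off, opening and retreating.

play_rows(
  series=[
    {"translation": [0,0,-0.001],"spin": 0},
    {"translation": [0,0,0],"spin": 0},
    {"translation": [0,0,0],"spin": 0},
  ],
)

```text
time: 14.8
tool_pos: [0.5322, 0.2406, 0.0739]
tcp_rot: [-3.111, 0.42, -0.006]
wrist_force: [0.4, 0.1, 10.4]
width: 0.928
```

play_rows(
  series=[
    {"translation": [0,0,0],"spin": 0},
    {"translation": [0,0,0],"spin": 0},
    {"translation": [0,0,0],"spin": 0},
    {"translation": [0,0,0],"spin": 0},
    {"translation": [0,0,0],"spin": 0},
  ],
  jaw=1,
)

```text
time: 15.3
tool_pos: [0.5293, 0.2395, 0.0708]
tcp_rot: [3.113, -0.42, -0.002]
wrist_force: [0.1, -0.3, 1.0]
width: 1.0
```

```bash
python3 uv.py; python3 pl.py | tail -5
```

```text
t 15.3 u,v,z mm -47.1 2.0 70.8 yang -105.35 F tool [ 0.2  0.3 -1. ] M tool [-0.02 -0.02 -0.02] 0.9998574619645471
160 plate L/R [-53.1 -93.5] [-52.9  77.6] face L/R [ -55.  -105.1] [-54.9 106.3]
175 plate L/R [-44.8 -93.5] [-44.6  78. ] face L/R [ -46.5 -104.9] [-46.3 106. ]
190 plate L/R [-36.7 -93.4] [-36.5  78. ] face L/R [ -38.1 -105.2] [-37.9 106.1]
205 plate L/R [-28.8 -93.3] [-28.6  77.9] face L/R [ -29.9 -105. ] [-29.8 106.3]
220 plate L/R [-21.1 -93.2] [-20.9  77.9] face L/R [ -22.  -105.3] [-21.8 105.9]
```

play_rows(
  series=[
    {"translation": [0,-0.0018,0],"spin": 0},
    {"translation": [0,0,-0.003],"spin": 0},
    {"translation": [0,0,-0.01],"spin": 0},
    {"translation": [0,0,-0.02],"spin": 0},
    {"translation": [0,0,-0.03],"spin": 0},
  ],
)

```text
time: 15.85
tool_pos: [0.5292, 0.241, 0.1341]
tcp_rot: [3.112, -0.419, -0.005]
wrist_force: [1.1, 1.0, 0.5]
width: 0.999
```

play_rows(
  series=[
    {"translation": [0,0,-0.04],"spin": 0},
    {"translation": [0,0,-0.04],"spin": 0},
    {"translation": [0,0,-0.02],"spin": 0},
    {"translation": [0,0,0],"spin": 0},
    {"translation": [0,0,0],"spin": 0},
  ],
)

```text
time: 16.35
tool_pos: [0.5307, 0.2416, 0.2354]
tcp_rot: [-3.113, 0.42, -0.002]
wrist_force: [-0.7, 0.3, -1.4]
width: 1.005
```

```bash
python3 uv.py; python3 - <<'E'
import pl
from h import *
from pl import on,im,k,O,sx,by,n
m=((im.min(2)>150)).astype(np.uint8)
c,_=cv2.findContours(m,0,1); c=[x for x in c if cv2.contourArea(x)>1500]
for x in c:
    P=np.array([on(p[0],.005) for p in x],np.float32); print(cv2.minAreaRect(P),cv2.contourArea(x))
E
```

```text
t 16.35 u,v,z mm -47.9 -0.4 235.4 yang -105.35 F tool [-0.8 -0.1  1.4] M tool [ 0.05  0.01 -0.02] 1.0049331279438345
seat [0.52025359 0.23655069 0.07246154]
190 72.66666666666667 front edge sx,y if home [-129.8 -150.3]  box low edge 94.33333333333333 [-106.1 -149.8]
250 127.42105263157895 front edge sx,y if home [-63.6 -80.6]  box low edge 111.17391304347827 [-85.4 -82.9]
390 127.15217391304348 front edge sx,y if home [-63.8  65.5]  box low edge 111.62068965517241 [-84.8  67.8]
450 inf front edge sx,y if home [nan nan]  box low edge inf [nan nan]
160 plate L/R [ -27.4 -186.6] [-27.2 113.5] face L/R [ -29.4 -190.7] [-29.2 156.7]
175 plate L/R [ -11.4 -176.3] [-11.3 111.9] face L/R [ -13.1 -180.1] [-12.9 154.5]
190 plate L/R [   4.3 -166.2] [  4.3 110.4] face L/R [   2.8 -169.9] [  2.9 152.4]
205 plate L/R [  19.5 -156.4] [ 19.5 108.8] face L/R [  18.3 -204.6] [ 18.4 150.4]
220 plate L/R [  34.3 -200.8] [ 34.3 107.4] face L/R [  33.4 -204.1] [ 33.4 148.4]
((27.384557723999023, -253.27020263671875), (118.83522033691406, 125.28448486328125), 14.805365562438965) 12778.0
((6.3974456787109375, -7.742546081542969), (140.74559020996094, 171.65635681152344), 0.10413671284914017) 11748.0pl.py:9: RuntimeWarning: divide by zero encountered in scalar divide
  col=g[lo:hi,c]; i=np.argmax(col>th); return lo+i-1+(th-col[i-1])/(col[i]-col[i-1])
h.py:8: RuntimeWarning: invalid value encountered in divide
  f,cx,cy,R,t=k; d=R.T@np.array([(uv[0]-cx)/f,(uv[1]-cy)/f,1]); return -R.T@t,d/np.linalg.norm(d)
```

```bash
python3 -c "
from workcell import bot
print(bot.finish_job())"
```

```text
the job is handed in; nothing more can be done
None
```

The cover is seated on both pins, released and handed in at about 16 s. The hand-in gives no verdict, so the result rests on my own checks.

**How it was done:** I gripped the handle by its two ends so the plate could pivot in the fingers. I rested its upper margin on the pin tips and pushed down until it tilted to about 32°. Then I slid it up until the holes found the pins, and lowered it along them. It caught lightly on the pins twice and was freed by small sideways nudges. The wrist force readings stayed at or below about 16 N.

**Last checks:**
- **After letting go:** the wrist view puts the cover's origin 6.4 mm up the slope and 7.7 mm to the −y side, turned by 0.1°. Its outline fits the plate lying on the face at 140.7 x 171.7 mm (true size 140 x 170). I found the pins 7.3 mm to the −y side, so the two agree.
- **While still held:** the side view showed the plate flat with both pins through the holes. I took no new side view after letting go.
- **Bystanders:** nothing I did came near them, but I did not measure their positions again at the end.

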